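# Rake a dropped washer out from under the laundry shelf

### The arm

A 6-joint arm with a two-finger parallel gripper is mounted at the origin on the work surface. World frame = base frame: x ahead of the robot, y to its left, z up, the work surface at z = 0. Lengths are in mm, angles in rad, forces in N, time in s.
With the tool pointing down it reaches from about 250 to 800 mm from the base axis. Payload 8.5 kg.
Tool frame: the origin (TCP) lies midway between the tips of the shut fingers; the grasp point (between the pads) lies 19 mm behind it; y points along the fingers, z is the direction in which the jaws open and shut, and the axes are right-handed (so a half turn about y gives the same grasp; the last joint's range is limited). The gripper opens to 85 mm and grips with 20 to 120 N. Pads are 22 mm wide; open, the fingers measure 114 mm over their backs; the gripper's body (76 mm by 85 mm) begins 54 mm behind the grasp point. The pads swing forward as they close: fully open they stand 13 mm farther back than shut.
Start: joints at [1.166, 0.238, -0.013, 1.319, 0, 1.571], TCP at [206.744, 482.53, 231.276] pointing down, gripper open.
Joint ranges: [-2.66, 2.66], [-1.03, 1.9], [-1.14, 1.46], [-1.82, 2.27], [-1.45, 1.34], [-3.14, 3.14]. Speed limits (rad/s): [2.22, 2.22, 2.79, 3.14, 3.14, 3.14].

### API

Orientations are given as a unit quaternion [w, x, y, z].
In Python, from station import status, viewer, ticket gives the robot as it stands.
- The arm moves only by the shell command python3 -m jog 'ROWS' [FORCE]. ROWS is a JSON object of lists of equal length, an entry for each row: "fingers": the finger opening in mm, from 0 to 85.4; "translation": the shift along the tool's x, y, z in units of 30 mm (1.0 is 30 mm), a list of three; "angular": the turn, a rotation vector about the tool's x, y, z in units of 5 degrees (1.0 is 5 degrees), a list of three. In form: {"fingers": [fingers, ...], "translation": [[dx, dy, dz], ...], "angular": [[wx, wy, wz], ...]}. A call has 1 to 12 rows; each row is the pose to reach, as a shift and turn from the pose measured when the call began, along the tool's axes at that moment; what a row does not reach only later rows make up. A row lasts 1/10 s, in which the tool goes at most 50 mm and 8.59 degrees, less where a joint would pass 70% of its speed; a pose out of reach is approached as far as the arm can. A call with a gripper value outside its range is refused whole. The fingers move at their own pace and stop on an object; FORCE is the grip in N (left out, the last holds). Time passes only in rows, so rows that repeat a pose let the fingers close. It gives the time, the measured TCP pose, the force and the opening at its end, in the units of the state.
- status.get_obs(): the state, without advancing time (a new reading comes with each control period).
- viewer.grab_frame(name): name is "scene" or "top" or "wrist"; returns the picture (420x560x3 uint8, red, green, blue); there is no depth.
- viewer.camera_model(name): a dict with "vfov" (degrees; the focal length in pixels is half the picture's height over the tangent of half this angle, whatever the lens; pixels are square), "cx", "cy" (the principal point, pixels), "rvec" (rotation vector, rad) and "tvec" (3), from world to camera coordinates, as OpenCV has them. Camera axes: x right, y down, z forward; pixel columns grow to the right and rows downward; lengths in mm; the calibration is good to about 2 mm. The wrist camera is an equidistant fisheye: a pixel r from the principal point sees the ray r / f radians off the axis. A picture is of the moment at which its call begins: read the wrist's pose just before it. camera_model takes no time and is no camera call; for the wrist camera it gives the pose at the moment of the call.
- ticket.sign_off(): hands the job in, once; it reports no verdict.
The state is a dict: "time": time; "joint_pos": joint angles; "joint_velocities": joint speeds; "joint_efforts": joint torques, N m; "eef_pos": TCP position; "tcp_rot": TCP orientation; "ft_force": force on the tool from outside, world axes, zero at the start; "wrist_torque": the same for the moment, N m; "width": finger opening in mm.
Only numpy, scipy, OpenCV 4.12 (cv2) and the standard library are available. Lean on these libraries where they do the work, as an engineer would, in place of code of your own. Each camera call takes 0.05 s, during which the arm holds its last target.

### The job

A brass washer has rolled under the low slatted shelf. Take the flat hooked probe by its handle, slide it under the shelf until its end rests lightly against the stop bar at the back for a moment, then sweep its hook sideways behind the washer and drag the washer right out in front of the shelf with the probe, not with the fingers. Never push hard on the shelf or its stop bar, do not disturb the things around, and leave the probe lying flat on the worktop clear of the shelf, let go.

Things in the scene. Friction and masses are not known exactly. Their poses are not given: they have to be found in the camera images.
- shelf: Low fixed aluminium slatted shelf, 500 mm wide (y), 190 mm deep (x), top 44 mm high; six 10 mm slats along y, 26 mm gaps, undersides at 34 mm; 6 mm end panels at y = -247 and +247 mm; front open. Origin on the worktop under the middle of the front edge; x points to the back, y left, z up. Over about 20 N on the shelf or its bar is too hard.
- stop_zone (a point): Point on the worktop 113 mm straight behind the shelf's origin, shelf axes. The shelf's straight stop bar (24 mm high, along y between the panels) has its front face up to 15 mm before or behind this point, not measured: feel for it. It is stiff: 2 mm too far can be too hard, and a hook pressed on it while sweeping towards its open end tends to bite, so ease off first; 1 to 5 N is light.
- probe_grip (a point): Centre of the loose probe's (140 g) wooden handle: upright block 50 (x) x 20 (y) mm, from 6 to 52 mm above the probe's underside, this point at 29 mm. x points along the strip to the hooked end, y to the hook's side, z up. Below it a flat strip 22 mm wide, 6 mm thick, from x = -35 to +170 mm. Starts flat on the worktop in front of the shelf.
- probe_tip (a point): Middle of the hook's straight back edge, which touches the stop bar: 170 mm ahead (x), 30 mm to the hook side (y), 26 mm below probe_grip, same axes. The hook is a flat bar 8 mm thick (x = 162 to 170 mm from probe_grip), 6 mm high, standing out to y = 60 mm from the strip's middle line, end rounded.
- washer_center (a point): Centre of the dropped brass washer: 40 mm outside, 22 mm bore, 8 mm thick, 60 g, loose, flat on the worktop under the shelf, centre 66 to 76 mm behind the front edge; its rim may be 2 to 42 mm in front of the stop bar. z is its axis.
- bin_low: Bystander: clear plastic bin 120 x 100 x 70 mm standing on the shelf near its right end, origin under its centre.
- bin_top: Bystander: a second such bin stacked on it, origin under its centre.
- detergent: Bystander: blue detergent bottle, 68 mm across, 190 mm high, standing on the shelf near its left end, origin under its centre.
- peg_wheel: Bystander: round plastic peg wheel about 120 mm across, 35 mm high, lying on the worktop to the left, origin under its centre.

How it is judged (in metres and radians):
On the way, in this order (a step that is already met when the one before it is completed fails the run):
1. the probe's end rests against the stop bar under the shelf (contact force between probe and shelf above 0.5 N and x of probe_tip in the frame of shelf above 0.094 m and height (world z) of probe_tip below 0.02 m), for 0.2 s.
2. the washer has been dragged wholly out in front of the shelf (x of washer_center in the frame of shelf below -0.021 m), for 0.2 s.
At the end, for the whole second after the job is handed in: The washer lies flat on the worktop wholly in front of the shelf (its centre 21 to 250 mm ahead of the front edge), the probe lies flat on the worktop (within 0.12 rad) with its hooked end out in front of the shelf, both at rest (x of washer_center in the frame of shelf between -0.25 and -0.021 m and height (world z) of washer_center between 0 and 0.012 m and linear speed of each of washer, probe below 0.02 m/s and x of probe_tip in the frame of shelf below 0 m and height (world z) of probe_tip below 0.012 m and height (world z) of probe_grip between 0.02 and 0.04 m and angle between probe_grip's own z axis and vertical below 0.12 rad); the robot touches nothing.
It fails at once if the probe is pushed hard (over 20 N) against the shelf or its stop bar (contact force between probe and shelf above 20 N).
It fails at once if the robot itself knocks the shelf (over 20 N) (contact force between any of the fingers, the arm and shelf above 20 N).
It fails at once if the washer is handled with the fingers (contact force between the fingers and washer above 0.5 N).
It fails at once if a bystander is disturbed (over 20 mm) (distance of any of bin_low, bin_top, detergent, peg_wheel from where it was at the start of the episode above 0.02 m).
It also fails if it takes over 53 s, if anything falls off the work surface, if the arm or the gripper's body presses on something with over 40 N, if the wrist force passes 120 N, or if a joint passes its speed limit or range.

## Working session

There is one attempt and no reset: what is moved stays moved. The work goes in short steps, Python scripts to look and compute and a shell command to move; the robot and the scene stay as the last step left them, time stands still between calls to the robot, and variables do not carry over. Pictures are saved under pics/ and viewed, and the job is handed in when it is done.

```bash
ls; mkdir -p pics
python3 - <<'E'
from station import status, viewer, ticket
import cv2
print(status.get_obs())
for n in ("scene","top","wrist"):
    print(n,viewer.camera_model(n))
    cv2.imwrite(f"pics/a_{n}.png",viewer.grab_frame(n)[:,:,::-1])
E
```

```text
pics
{'time': 0.0, 'joint_pos': array([ 1.16601677e+00,  2.38807331e-01, -1.42427182e-02,  1.31923232e+00,
        2.14873899e-06,  1.57082980e+00]), 'joint_velocities': array([ 0.00165831,  0.00040653,  0.00133386, -0.00081598,  0.00063557,
       -0.00010478]), 'joint_efforts': array([-8.51357981e-04, -5.38787949e+01,  3.46437836e+01,  1.83004449e-02,
        1.71068123e-04,  1.09196100e-05]), 'eef_pos': array([206.58612271, 482.18541058, 230.66820894]), 'tcp_rot': array([-0.69215693,  0.69318598, -0.14225407,  0.14204138]), 'ft_force': array([ 0.54726344, -0.47199924,  0.16424846]), 'wrist_torque': array([-0.010084  , -0.05963525, -0.02518827]), 'width': 85.50188033954169}
scene {'vfov': 49.90821875393626, 'cx': 275.1781031357428, 'cy': 208.18876862078227, 'rvec': array([ 2.24636132,  1.22413413, -0.38321191]), 'tvec': array([-404.07033974, -304.33779263, 1273.93197736])}
top {'vfov': 49.968023204043085, 'cx': 275.97141082565184, 'cy': 210.5671085216478, 'rvec': array([ 2.18027432, -2.11919259,  0.22455465]), 'tvec': array([  42.59278514,  630.27883796, 1048.87992001])}
wrist {'vfov': 65.70646984690485, 'cx': 277.05033037085957, 'cy': 214.84714930136957, 'rvec': array([-2.39079682, -1.57830118, -0.24887931]), 'tvec': array([-523.70663574,  -42.3818439 ,  382.49318424])}
```

View pics/a_scene.png

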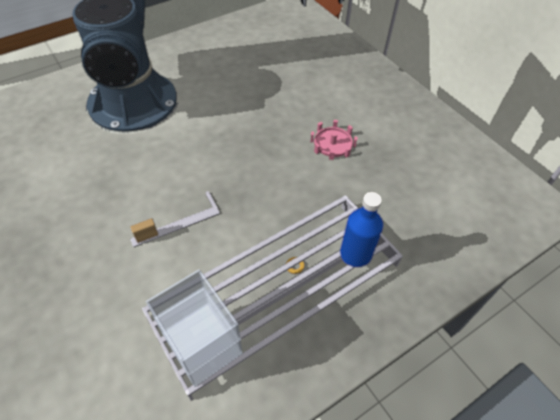

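View pics/a_top.png

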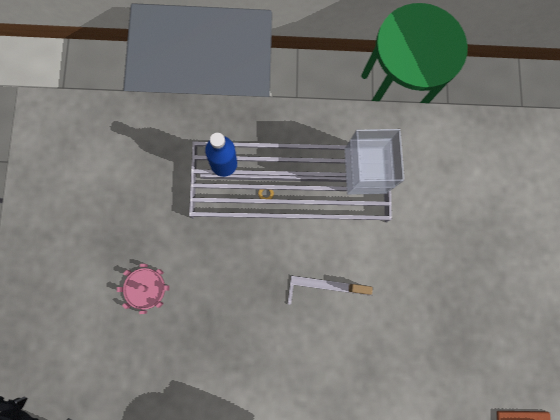

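View pics/a_wrist.png

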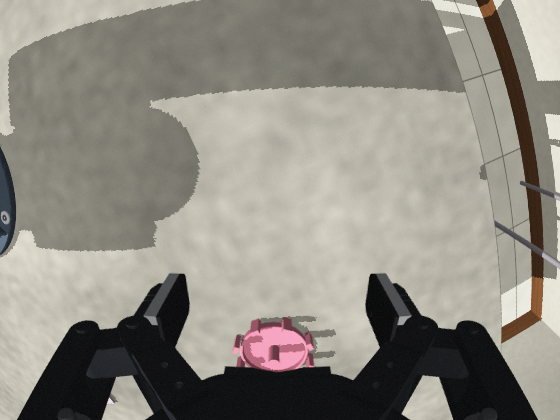

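The top view has the shelf at rows 142–217, cols 190–392, with the washer near (266,193). The probe lies in front, strip along world y, handle at (361,290) and hook near (290,290). I'll crop and enlarge for detail.

```bash
cat > h.py <<'E'
import numpy as np, cv2
from station import status, viewer, ticket
from scipy.spatial.transform import Rotation as R
def ray(name,uv,cm=None):
    c=cm or viewer.camera_model(name); f=210/np.tan(np.radians(c['vfov']/2))
    d=np.array([(uv[0]-c['cx'])/f,(uv[1]-c['cy'])/f,1.])
    if name=='wrist':
        r=np.hypot(d[0],d[1]); d=np.array([d[0]/r*np.sin(r),d[1]/r*np.sin(r),np.cos(r)])
    Rm=cv2.Rodrigues(c['rvec'])[0]
    return -Rm.T@c['tvec'], Rm.T@d
def onz(name,uv,z,cm=None):
    o,d=ray(name,uv,cm); return o+d*(z-o[2])/d[2]
def proj(name,p,cm=None):
    c=cm or viewer.camera_model(name); f=210/np.tan(np.radians(c['vfov']/2))
    q=cv2.Rodrigues(c['rvec'])[0]@np.asarray(p,float)+c['tvec']
    if name=='wrist':
        r=np.hypot(q[0],q[1]); th=np.arctan2(r,q[2]); return np.array([c['cx']+f*th*q[0]/r,c['cy']+f*th*q[1]/r])
    return np.array([c['cx']+f*q[0]/q[2],c['cy']+f*q[1]/q[2]])
E
python3 - <<'E'
import cv2
im=cv2.imread('pics/a_top.png')
cv2.imwrite('pics/b1.png',cv2.resize(im[130:230,180:410],None,fx=3.4,fy=3.4,interpolation=cv2.INTER_CUBIC))
cv2.imwrite('pics/b2.png',cv2.resize(im[260:320,270:390],None,fx=6,fy=6,interpolation=cv2.INTER_CUBIC))
im=cv2.imread('pics/a_scene.png')
cv2.imwrite('pics/b3.png',cv2.resize(im[180:390,120:410],None,fx=2.7,fy=2.7,interpolation=cv2.INTER_CUBIC))
E
```

```text
(no output)
```

View pics/b1.png

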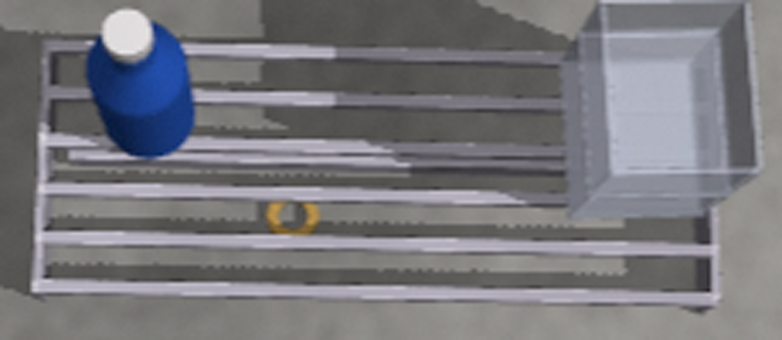

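View pics/b2.png

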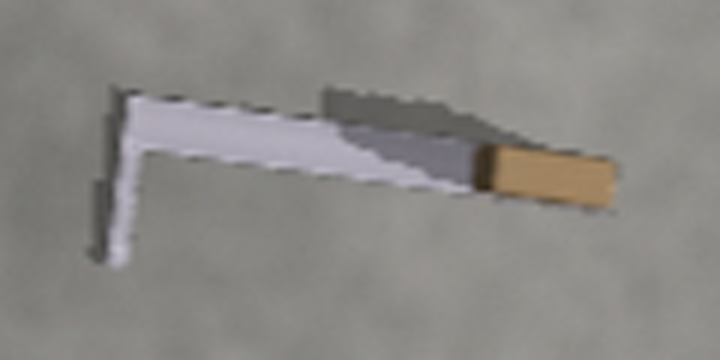

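View pics/b3.png

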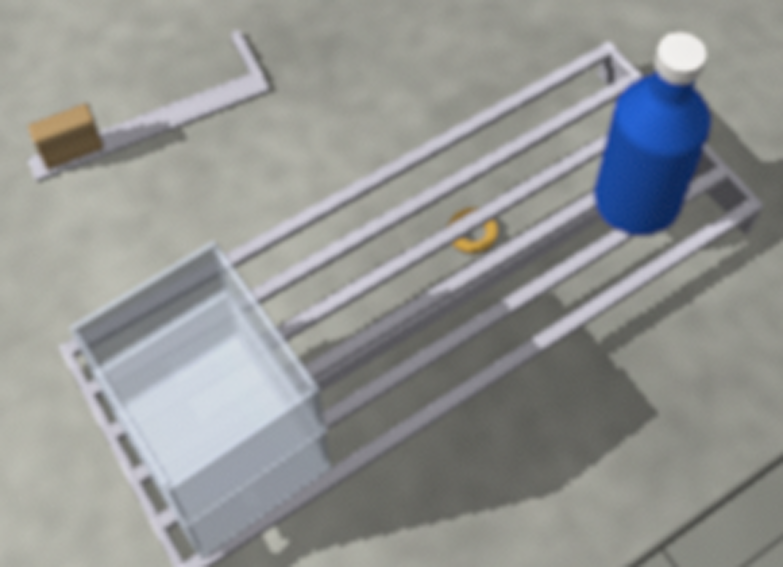

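The enlarged crops show:
- **Shelf:** front corners at about (33,290) and (718,303) in b1.
- **Washer:** ring at about (292,215) in b1.
- **Bar:** a lighter strip just in front of the third slat from the back.
- **Probe:** the handle top quad and the hook are both clear in b2.

Next I'll measure them.

Run:
```python
from h import *
b1=lambda u,v:((u+.5)/3.4+180-.5,(v+.5)/3.4+130-.5)
b2=lambda u,v:((u+.5)/6+270-.5,(v+.5)/6+260-.5)
b3=lambda u,v:((u+.5)/2.7+120-.5,(v+.5)/2.7+180-.5)
P={n:onz('top',b1(*p),44)for n,p in dict(fl=(33,293),fr=(718,304),bl=(43,41)).items()}
for k,v in P.items(): print(k,v.round(1))
print('scene fl',onz('scene',b3(608,42),44).round(1),'br',onz('scene',b3(757,208),44).round(1), 'rightback',onz('scene',b3(185,565),44).round(1))
yv=P['fl']-P['fr']; print('width',np.linalg.norm(yv),'depth',np.linalg.norm(P['bl']-P['fl'])); 
a=np.arctan2(-yv[0],yv[1]); print('yaw',a)
org=(P['fl']+P['fr'])/2; org[2]=0
S=lambda p:(R.from_euler('z',-a).apply(p-org))
print('org',org)
# washer by colour
for n,z in(('top',8),('scene',8)):
    im=cv2.imread(f'pics/a_{n}.png'); hsv=cv2.cvtColor(im,cv2.COLOR_BGR2HSV)
    m=cv2.inRange(hsv,(12,120,80),(28,255,255))
    k,l,s,c=cv2.connectedComponentsWithStats(m)
    for i in range(1,k):
        if s[i,4]>8: print(n,s[i],c[i],onz(n,c[i],z).round(1),S(onz(n,c[i],z)).round(1), 'bbox mid',S(onz(n,(s[i,0]+s[i,2]/2-.5,s[i,1]+s[i,3]/2-.5),z)).round(1))
for p in((70,160),(410,172),(70,150)): print('bar',S(onz('top',b1(*p),24)).round(1))
H=np.array([onz('top',b2(*p),52) for p in((495,147),(616,160),(612,207),(493,193))]);print(H.round(1),H.mean(0),S(H.mean(0)))
for p in((128,95),(112,265),(128,265),(470,195)): print('hook',onz('top',b2(*p),6).round(1))
```

```text
fl [610.5 271.2  44. ]
fr [ 618.  -225.5   44. ]
bl [798.9 274.6  44. ]
scene fl [614.1 271.5  44. ] br [802.6 268.2  44. ] rightback [ 800.8 -217.9   44. ]
width 496.74788581423763 depth 188.36435280653978
yaw 0.015062316673694289
org [614.28726184  22.85662176   0.        ]
top [258 190  16   9  68] [265.42647059 194.44117647] [677.5  86.9   8. ] [64.1 63.1  8. ] bbox mid [65.3 62.9  8. ]
scene [288 262  16  11  73] [297.05479452 268.49315068] [694.9  85.4   8. ] [81.6 61.3  8. ] bbox mid [76.8 60.6  8. ]
bar [103.5 228.4  24. ]
bar [ 99.3 -24.7  24. ]
bar [111.1 228.7  24. ]
[[ 456.1 -126.4   52. ]
 [ 452.2 -175.1   52. ]
 [ 433.7 -173.3   52. ]
 [ 438.  -125.5   52. ]] [ 445.03766849 -150.05384911   52.        ] [-171.83472839 -170.34166227   52.        ]
hook [474.2  17.4   6. ]
hook [404.9  22.7   6. ]
hook [405.   16.1   6. ]
hook [ 436.8 -125.5    6. ]
```

```bash
cat >> h.py <<'E'
def tool(): 
    s=status.get_obs(); q=s['tcp_rot']; return s['eef_pos'],R.from_quat([q[1],q[2],q[3],q[0]]),s
def Rt(yaw,flip=False):
    # tool y down; tool z = +-probe y(left of probe x); probe x at yaw
    px=np.array([np.cos(yaw),np.sin(yaw),0]); py=np.array([-px[1],px[0],0]); z=-py if flip else py
    y=np.array([0,0,-1.]); return R.from_matrix(np.stack([np.cross(y,z),y,z],1))
def plan(pos,Rn):
    p,r,s=tool(); t=r.inv().apply(np.asarray(pos,float)-p)/30; w=(r.inv()*Rn).as_rotvec()/np.radians(5)
    print('translation',t.round(3),'angular',w.round(3))
E
python3 - <<'E'
from h import *
p,r,s=tool(); print(r.as_matrix().round(3)); 
for f in(0,1):
    plan((445,-150,100),Rt(1.48,f))
# lines of slats edges
for n in('top','scene'):
    o,d=ray(n,(280,210)); print(n,'cam',o.round())
im=cv2.imread('pics/a_top.png'); g=cv2.cvtColor(im,cv2.COLOR_BGR2GRAY).astype(float)
# front edge: strongest negative vertical gradient rows 212-224 per column
pts=[]
for u in range(205,380):
    col=g[208:226,u]; dg=np.diff(col); i=np.argmin(dg); 
    j=i
    if 0<i<len(dg)-1:
        a,b,c=dg[i-1],dg[i],dg[i+1]; j=i+.5*(a-c)/(a-2*b+c)
    pts.append(onz('top',(u,208+j+.5),34))
pts=np.array(pts); k=np.polyfit(pts[:,1],pts[:,0],1); res=pts[:,0]-np.polyval(k,pts[:,1]); ok=abs(res)<3
k=np.polyfit(pts[ok,1],pts[ok,0],1); print('front lower edge z34: slope',k, ok.mean(), 'x at y=23',np.polyval(k,23))
E
```

```text
[[ 0.919 -0.     0.394]
 [-0.394 -0.001  0.919]
 [-0.    -1.    -0.001]]
translation [ 15.604   4.378 -16.238] angular [ 9.0000e-03 -2.1598e+01 -1.3000e-02]
translation [ 15.604   4.378 -16.238] angular [1.2000e-02 1.4402e+01 8.0000e-03]
top cam [ 442.  100. 1137.]
scene cam [1049. -211.  857.]
front lower edge z34: slope [-1.33446574e-02  6.17193143e+02] 0.34285714285714286 x at y=23 616.8862161235589
```

```bash
python3 -m jog '{"fingers":[85,85],"translation":[[1.2,0,-1.2],[2.4,0,-2.4]],"angular":[[0,-1,0],[0,-2,0]]}'
python3 - <<'E'
from h import *
p,r,s=tool(); print(s['time'],s['joint_pos'].round(3)); 
for f in(0,1): plan((445,-150,180),Rt(1.48,f))
E
```

```text
time: 0.35
eef_pos: [243.6, 389.0, 230.1]
tcp_rot: [-0.702, 0.703, -0.079, 0.079]
ft_force: [1.5, -0.1, 0.1]
width: 84.9
0.35 [ 1.012  0.127 -0.157  1.289 -0.     1.236]
translation [ 10.544   1.701 -16.018] angular [ 1.500e-02 -1.953e+01 -2.700e-02]
translation [ 10.544   1.701 -16.018] angular [2.600e-02 1.647e+01 1.500e-02]
```

```bash
python3 -m jog '{"fingers":[85,85,85,85,85,85,85,85,85,85,85,85],"translation":[[0.8,0,-1.2],[1.5,0,-2.4],[2.3,0,-3.6],[3,0.2,-4.8],[3.8,0.3,-6],[4.6,0.5,-7.2],[5.3,0.6,-8.4],[6.1,0.8,-9.6],[6.9,1.0,-10.8],[7.7,1.2,-12],[8.5,1.4,-13.2],[9.3,1.5,-14.4]],"angular":[[0,-1.4,0],[0,-2.8,0],[0,-4.2,0],[0,-5.6,0],[0,-7,0],[0,-8.4,0],[0,-9.8,0],[0,-11.2,0],[0,-12.6,0],[0,-14,0],[0,-15.4,0],[0,-16.8,0]]}'
python3 - <<'E'
from h import *
p,r,s=tool(); print(s['time'],s['joint_pos'].round(3)); 
plan((445,-150,140),Rt(1.48,0))
E
```

```text
time: 1.55
eef_pos: [410.4, -70.2, 188.3]
tcp_rot: [-0.581, 0.582, 0.401, -0.403]
ft_force: [0.6, 1.7, 0.7]
width: 85.0
1.55 [-0.168  0.074 -0.328  1.169 -0.002 -1.378]
translation [-2.078  1.613 -2.018] angular [-0.007 -3.095 -0.026]
```

```bash
python3 -m jog '{"fingers":[85,85,85,85,85],"translation":[[-0.7,0.6,-0.7],[-1.4,1.1,-1.4],[-2.08,1.6,-2.02],[-2.08,1.6,-2.02],[-2.08,1.6,-2.02]],"angular":[[0,-1,0],[0,-2,0],[0,-3.1,0],[0,-3.1,0],[0,-3.1,0]]}'
python3 - <<'E'
from h import *
import pickle
p,r,s=tool(); print(s['time'],s['joint_pos'].round(3)); 
pickle.dump(viewer.camera_model('wrist'),open('pics/c_w.pkl','wb'))
for n in('wrist','top'): cv2.imwrite(f'pics/c_{n}.png',viewer.grab_frame(n)[:,:,::-1])
E
```

```text
time: 2.05
eef_pos: [444.5, -150.2, 139.8]
tcp_rot: [0.523, -0.522, -0.475, 0.477]
ft_force: [-0.4, 0.9, 0.1]
width: 85.0
2.05 [-0.325  0.197 -0.312  1.065 -0.002 -1.802]
```

View pics/c_wrist.png

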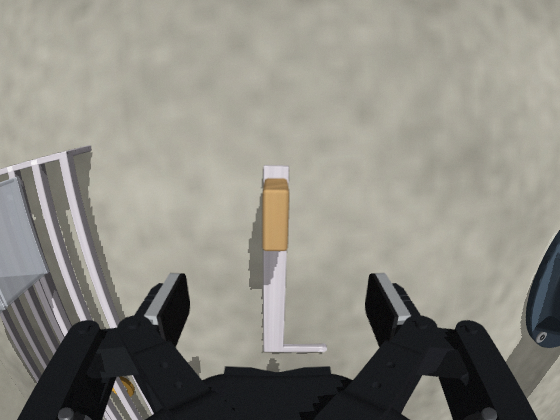

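Wrist view: handle top face at about cols 264–288, rows 188–250. The strip runs down to the outer hook corner at (263,353), and the hook tip is at (327,349).

Run:
```python
from h import *
import pickle
cm=pickle.load(open('pics/c_w.pkl','rb'))
im=cv2.imread('pics/c_wrist.png')
cv2.imwrite('pics/c2.png',cv2.resize(im[155:365,240:340],None,fx=2.8*1,fy=2.8,interpolation=cv2.INTER_CUBIC))
f=lambda u,v,z:onz('wrist',(u,v),z,cm)
hsv=cv2.cvtColor(im,cv2.COLOR_BGR2HSV); m=cv2.inRange(hsv,(8,90,60),(25,255,255)); m[:, :240]=0;m[:,320:]=0;m[270:]=0
# edges of the handle top per row
L=[];Rr=[]
for v in range(195,246,5):
    u=np.where(m[v])[0]; L.append(f(u.min()-.5,v,52)); Rr.append(f(u.max()+.5,v,52))
L=np.array(L);Rr=np.array(Rr); 
for a in(L,Rr):
    k=np.polyfit(a[:,1],a[:,0],1); print('handle edge yaw',np.pi/2-np.arctan(k[0]), a.mean(0).round(1))
print('ends',[f(276,v,52).round(1) for v in(np.where(m[:,276])[0].min(),np.where(m[:,276])[0].max())])
print('strip corner',f(263,353,6).round(1),'tip',f(327,350,6).round(1),'rear',f(263,166,6).round(1),f(288,166,6).round(1))
```

```text
handle edge yaw 1.4641225993507103 [ 455.7 -151.6   52. ]
handle edge yaw 1.4596591037023574 [ 436.8 -149.9   52. ]
ends [array([ 442.6, -182.3,   52. ]), array([ 447.8, -126.2,   52. ])]
strip corner [476.4  20.9   6. ] tip [404.4  24.5   6. ] rear [ 453.6 -185.4    6. ] [ 432.1 -183.4    6. ]
```

View pics/c2.png

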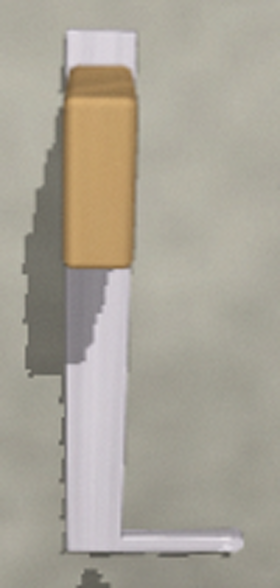

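Run:
```python
from h import *
plan((446,-150,13),Rt(1.461,0))
```

```text
translation [-4.000e-03  4.255e+00 -4.600e-02] angular [-0.011  0.213 -0.022]
```

```bash
python3 -m jog '{"fingers":[85,85,85,85,85,60,40,10,10,10,10,10],"translation":[[0,1.4,-0.05],[0,2.8,-0.05],[0,3.8,-0.05],[0,4.25,-0.05],[0,4.25,-0.05],[0,4.25,-0.05],[0,4.25,-0.05],[0,4.25,-0.05],[0,4.25,-0.05],[0,4.25,-0.05],[0,4.25,-0.05],[0,4.25,-0.05]],"angular":[[0,0.2,0],[0,0.2,0],[0,0.2,0],[0,0.2,0],[0,0.2,0],[0,0.2,0],[0,0.2,0],[0,0.2,0],[0,0.2,0],[0,0.2,0],[0,0.2,0],[0,0.2,0]]}' 60
python3 - <<'E'
from h import *
plan((446,-150,13),Rt(1.461,0))
E
```

```text
time: 3.35
eef_pos: [446.6, -150.0, 13.9]
tcp_rot: [-0.526, 0.527, 0.472, -0.473]
ft_force: [-1.0, 1.0, 7.8]
width: 19.0
translation [-0.001  0.029  0.019] angular [ 0.003  0.013 -0.023]
```

```bash
python3 -m jog '{"fingers":[10,10,10,10],"translation":[[0,-0.3,0],[0,-1,0],[0,-1.5,0],[0,-1.5,0]],"angular":[[0,0,0],[0,0,0],[0,0,0],[0,0,0]]}'
python3 - <<'E'
from h import *
plan((400,-15,58),Rt(0.008,0))
cv2.imwrite('pics/d_w.png',viewer.grab_frame('wrist')[:,:,::-1])
E
```

```text
time: 3.75
eef_pos: [447.9, -150.4, 60.9]
tcp_rot: [-0.525, 0.528, 0.472, -0.472]
ft_force: [0.8, -0.1, -2.0]
width: 19.2
translation [4.314 0.077 2.077] angular [5.8000e-02 1.6661e+01 3.0000e-03]
```

View pics/d_w.png

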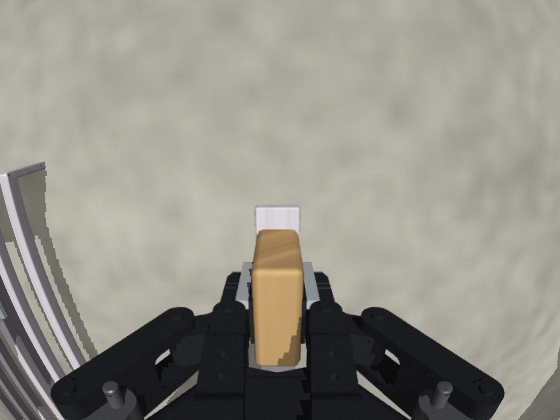

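The handle is held squarely between the pads. Next I'll carry it over and turn it in front of the shelf.

```bash
python3 -m jog '{"fingers":[10,10,10,10,10,10,10,10,10,10,10,10],"translation":[[0.2,0,0.1],[0.5,0,0.3],[0.9,0,0.5],[1.3,0,0.7],[1.8,0,0.9],[2.3,0,1.1],[2.8,0,1.3],[3.3,0,1.6],[3.8,0,1.8],[4.1,0.05,2.0],[4.31,0.08,2.08],[4.31,0.08,2.08]],"angular":[[0,1,0],[0,2.5,0],[0,4,0],[0,5.5,0],[0,7,0],[0,8.5,0],[0,10,0],[0,11.5,0],[0,13,0],[0,14.5,0],[0,16,0],[0.06,16.66,0]]}'
python3 - <<'E'
from h import *
plan((400,-15,58),Rt(0.008,0))
p,r,s=tool();print(p,s['joint_pos'].round(3),s['ft_force'])
E
```

```text
time: 5.0
eef_pos: [398.0, -14.1, 56.0]
tcp_rot: [0.707, -0.707, -0.0, 0.003]
ft_force: [0.3, -0.3, -1.6]
width: 19.2
translation [ 0.066 -0.066 -0.029] angular [-0.013 -0.043 -0.036]
[398.01717142 -14.13321058  56.01377776] [-0.036  0.171 -0.598  0.805  0.001 -0.04 ] [ 0.31381845 -0.31234305 -1.56896746]
```

```bash
python3 -m jog '{"fingers":[10,10,10],"translation":[[0,1.0,0],[0,1.0,0],[0,1.0,0]],"angular":[[0,0,0],[0,0,0],[0,0,0]]}'
python3 - <<'E'
from h import *
import pickle
p,r,s=tool();print(p,r.as_matrix().round(3).tolist(),s['ft_force'])
for n in('top','scene','wrist'): 
    if n=='wrist': pickle.dump(viewer.camera_model('wrist'),open('pics/e_w.pkl','wb'))
    cv2.imwrite(f'pics/e_{n}.png',viewer.grab_frame(n)[:,:,::-1])
im=cv2.imread('pics/e_top.png'); cv2.imwrite('pics/e1.png',cv2.resize(im[130:310,180:410],None,fx=3.3,fy=3.3,interpolation=cv2.INTER_CUBIC))
im=cv2.imread('pics/e_scene.png'); cv2.imwrite('pics/e2.png',cv2.resize(im[130:390,120:410],None,fx=2.3,fy=2.3,interpolation=cv2.INTER_CUBIC))
E
```

```text
time: 5.3
eef_pos: [396.7, -14.1, 25.5]
tcp_rot: [0.708, -0.707, 0.001, 0.004]
ft_force: [0.2, 0.7, -1.4]
width: 19.7
[396.70064545 -14.0959328   25.52570005] [[1.0, -0.006, -0.005], [0.005, 0.001, 1.0], [-0.006, -1.0, 0.001]] [ 0.20119927  0.7444467  -1.37177807]
```

View pics/e1.png

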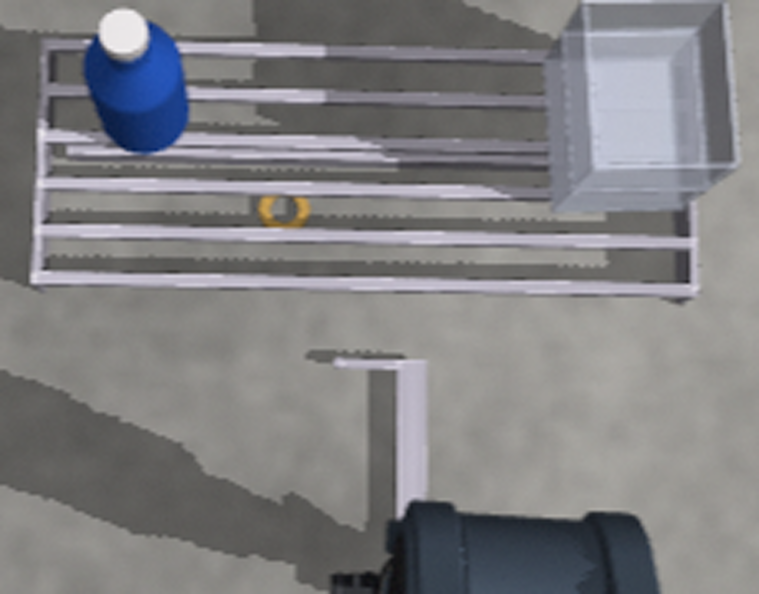

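View pics/e2.png

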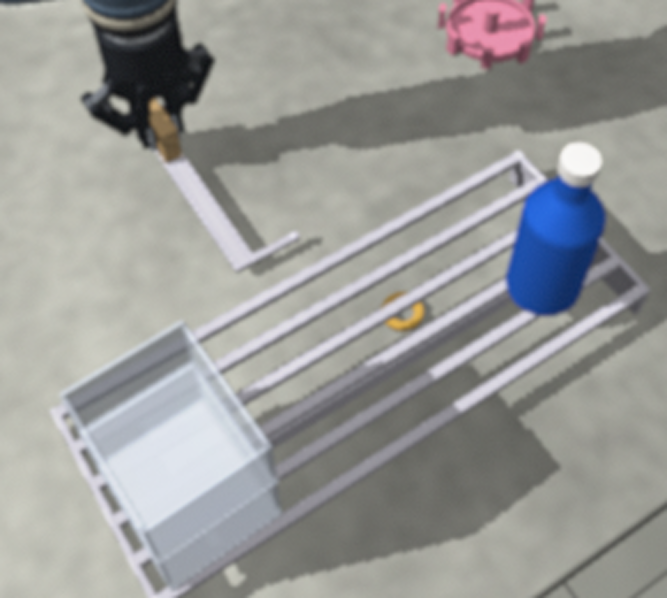

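View pics/e_wrist.png

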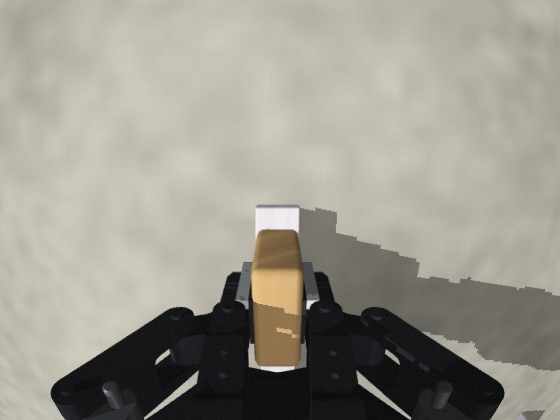

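Run:
```python
from h import *
t=cv2.imread('pics/e_top.png'); g=cv2.cvtColor(t,cv2.COLOR_BGR2GRAY).astype(float)
def band(name,g,cols,lo,hi,th,z,axis=0):
    P=[]
    for c in cols:
        a,b=lo(c),hi(c); v=np.arange(a,b); col=(g[a:b,c] if axis==0 else g[c,a:b]); w=np.clip(col-th,0,None)
        if w.sum()<10: continue
        m=(w*v).sum()/w.sum(); P.append(onz(name,(c,m) if axis==0 else (m,c),z))
    return np.array(P)
for nm,r0,r1 in(('front',(212,216),(215,219.3)),('2nd',(198,202),(202.,206)),):
    pass
def fit(P,swap):
    a,b=(P[:,1],P[:,0]) if swap else (P[:,0],P[:,1])
    k=np.polyfit(a,b,1)
    for _ in range(3):
        r=b-np.polyval(k,a); ok=abs(r)<2; k=np.polyfit(a[ok],b[ok],1)
    return k,ok.mean(),abs(r[ok]).mean()
mid=lambda u,y0,y1:y0+(u-200)*(y1-y0)/180
for nm,y0,y1,z in(('slat1',214.9,218.3,43),('slat2',200.3,203.4,43),('slat3',186.2,188.6,43)):
    cols=range(200,250 if nm=='slat3' else 380)
    P=band('top',g,cols,lambda u:int(round(mid(u,y0,y1)))-4,lambda u:int(round(mid(u,y0,y1)))+5,150,z)
    k,o,e=fit(P,True); print(nm,k,o,e,'x at y23',np.polyval(k,23))
# strip
P=band('top',g,range(246,284),lambda v:296,lambda v:314,150,17.6,axis=1)
k,o,e=fit(P,False); print('strip yaw',k,o,e, 'y at x=480',np.polyval(k,480),P[:2])
# triangulation
def tri(a,b):
    o1,d1=ray('top',a);o2,d2=ray('scene',b); A=np.stack([d1,-d2],1); s=np.linalg.lstsq(A,o2-o1,rcond=None)[0]
    p,q=o1+d1*s[0],o2+d2*s[1]; return (p+q)/2,np.linalg.norm(p-q)
e1=lambda u,v:((u+.5)/3.3+180-.5,(v+.5)/3.3+130-.5)
e2=lambda u,v:((u+.5)/2.3+120-.5,(v+.5)/2.3+130-.5)
print('corner',tri(e1(426,360),e2(238,268)),'tip',tri(e1(334,358),e2(297,235)))
print('fl',tri(e1(31,284),e2(520,154)))
print('washer front-left..', onz('top',e1(284,211),8))
```

```text
slat1 [-8.12748660e-03  6.19026848e+02] 1.0 0.5408730252858397 x at y23 618.8399158268877
slat2 [-1.11862246e-02  6.55460422e+02] 0.9777777777777777 0.3035261792164315 x at y23 655.2031384945273
slat3 [-7.42762979e-03  6.90681255e+02] 1.0 0.18126536773206225 x at y23 690.5104190341988
strip yaw [-2.36028277e-03 -1.38698775e+01] 0.9210526315789473 0.3414051784527918 y at x=480 -15.00281323999056 [[547.46907597 -15.93181114  17.6       ]
 [544.96467367 -15.73717123  17.6       ]]
corner (array([566.78032059, -23.1058691 ,  16.93159155]), np.float64(3.615162460633059)) tip (array([565.43054449,  44.87882226,  15.91631376]), np.float64(0.6188665704423713))
fl (array([613.04988804, 274.69373541,  34.8698868 ]), np.float64(3.0218769021791916))
washer front-left.. [679.71186331  86.21385395   8.        ]
```

Run:
```python
import cv2,numpy as np
a=cv2.imread('pics/e_top.png')[180:208,245:285]; b=cv2.imread('pics/e_scene.png')[252:280,277:317]
f=lambda x:cv2.resize(x,None,fx=10,fy=10,interpolation=cv2.INTER_CUBIC)
cv2.imwrite('pics/e3.png',np.hstack([f(a),f(b)]))
```

```text
(no output)
```

View pics/e3.png

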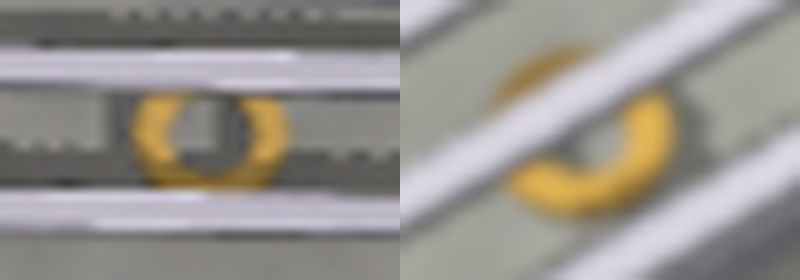

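Run:
```python
from h import *
S=lambda p:R.from_euler('z',-.009).apply(p-np.array([613.8,23,0]))
for n,uv in(('scene',(277+18.7-.5, 252+12.8-.5)),('top',(245+21.2-.5, 180+13.4-.5))):
    w=onz(n,uv,8); print(n,w.round(1),S(w).round(1))
c=(245+21.2-.5, 180+13.4-.5); print(np.linalg.norm(onz('top',(245+13.3-.5,193),8)-onz('top',(245+29.1-.5,193),8)))
plan((450,-15,13.9),Rt(0.009,0))
```

```text
scene [684.5  87.8   8. ] [71.3 64.1  8. ]
top [681.5  86.3   8. ] [68.3 62.7  8. ]
40.43352839516599
translation [ 1.722  0.421 -0.035] angular [-0.012 -0.054 -0.028]
```

```bash
python3 -m jog '{"fingers":[10,10,10,10,10,10,10,10,10],"translation":[[0,0.3,0],[0.5,0.3,0],[1.2,0.3,0],[1.9,0.3,0],[2.6,0.3,0],[3.3,0.3,0],[3.9,0.3,0],[4.2,0.3,0],[4.2,0.3,0]],"angular":[[0,-0.05,0],[0,-0.1,0],[0,-0.1,0],[0,-0.1,0],[0,-0.1,0],[0,-0.1,0],[0,-0.1,0],[0,-0.1,0],[0,-0.1,0]]}'
python3 - <<'E'
from h import *
p,r,s=tool();print(p,r.as_matrix().round(3).tolist(),s['ft_force'],s['time'])
for n in('top',): 
    cv2.imwrite(f'pics/f_{n}.png',viewer.grab_frame(n)[:,:,::-1])
im=cv2.imread('pics/f_top.png'); cv2.imwrite('pics/f1.png',cv2.resize(im[150:240,230:350],None,fx=6,fy=6,interpolation=cv2.INTER_CUBIC))
E
```

```text
time: 6.35
eef_pos: [525.2, -13.7, 17.1]
tcp_rot: [0.707, -0.707, -0.004, 0.005]
ft_force: [-0.2, -0.1, -1.9]
width: 19.3
[525.23729354 -13.70226927  17.12101878] [[1.0, -0.002, -0.013], [0.013, 0.001, 1.0], [-0.002, -1.0, 0.001]] [-0.15405473 -0.14974235 -1.89341167] 6.35
```

View pics/f1.png

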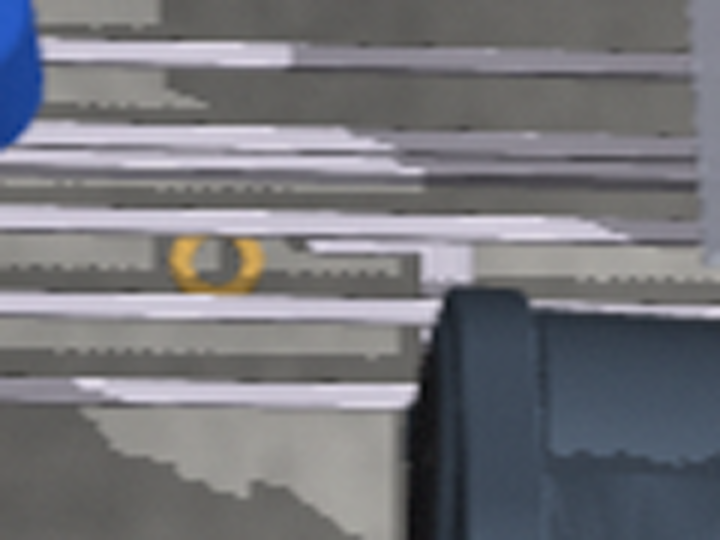

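Run:
```python
from h import *
S=lambda p:R.from_euler('z',-.009).apply(p-np.array([613.8,23,0]))
im=cv2.imread('pics/f_top.png')
f1=lambda u,v:((u+.5)/6+230-.5,(v+.5)/6+150-.5)
for u in (300,450,600):
    U=int(round(f1(u,0)[0])); print(u,[int(x) for x in im[168:186,U].mean(1)])
for u,a,b in((200,163,175),(420,170,187),(600,178,189)): print(S(onz('top',f1(u,a),24)).round(1),S(onz('top',f1(u,b),0)).round(1))
```

```text
300 [94, 96, 94, 168, 200, 200, 199, 104, 199, 205, 129, 106, 121, 141, 98, 95, 94, 166]
450 [101, 100, 100, 91, 136, 141, 140, 109, 106, 135, 140, 81, 73, 92, 95, 97, 96, 90]
600 [109, 107, 106, 108, 136, 139, 138, 138, 72, 133, 137, 106, 77, 82, 109, 111, 112, 112]
[106.6  70.8  24. ] [107.2  70.5   0. ]
[106.  -22.5  24. ] [104.4 -24.8   0. ]
[104.5 -99.3  24. ] [ 105.5 -103.1    0. ]
```

```bash
python3 -m jog '{"fingers":[10,10,10,10,10],"translation":[[0.15,0,0],[0.3,0,0],[0.45,0,0],[0.54,0,0],[0.54,0,0]],"angular":[[0,0,0],[0,0,0],[0,0,0],[0,0,0],[0,0,0]]}'; python3 -m jog '{"fingers":[10,10],"translation":[[0.04,0,0],[0.04,0,0]],"angular":[[0,0,0],[0,0,0]]}'
```

```text
time: 6.9
eef_pos: [540.6, -13.5, 17.0]
tcp_rot: [0.707, -0.707, -0.004, 0.006]
ft_force: [0.2, 0.3, -2.0]
width: 19.5
time: 7.1
eef_pos: [541.9, -13.4, 17.0]
tcp_rot: [0.707, -0.707, -0.004, 0.006]
ft_force: [0.5, 0.5, -1.3]
width: 19.8
```

```bash
python3 -m jog '{"fingers":[10,10],"translation":[[0.03,0,0],[0.03,0,0]],"angular":[[0,0,0],[0,0,0]]}'
```

```text
time: 7.3
eef_pos: [542.8, -13.5, 17.0]
tcp_rot: [0.707, -0.707, -0.004, 0.006]
ft_force: [-0.3, -1.1, -1.2]
width: 19.3
```

```bash
python3 -m jog '{"fingers":[10,10],"translation":[[0.035,0,0],[0.035,0,0]],"angular":[[0,0,0],[0,0,0]]}'|grep -E "eef|ft_"
```

```text
eef_pos: [544.0, -13.4, 17.0]
ft_force: [0.1, -0.4, -1.5]
```

```bash
python3 -m jog '{"fingers":[10,10],"translation":[[0.035,0,0],[0.035,0,0]],"angular":[[0,0,0],[0,0,0]]}'|grep -E "eef|ft_"
```

```text
eef_pos: [545.2, -13.4, 17.0]
ft_force: [-0.3, 0.6, -1.9]
```

```bash
python3 -m jog '{"fingers":[10,10],"translation":[[0.035,0,0],[0.035,0,0]],"angular":[[0,0,0],[0,0,0]]}'|grep -E "eef|ft_"
```

```text
eef_pos: [546.5, -13.4, 17.1]
ft_force: [-0.1, -0.7, -1.6]
```

```bash
python3 -m jog '{"fingers":[10,10],"translation":[[0.03,0,0],[0.03,0,0]],"angular":[[0,0,0],[0,0,0]]}'|grep -E "eef|ft_"
```

```text
eef_pos: [547.6, -13.4, 17.1]
ft_force: [0.3, -0.4, -1.1]
```

```bash
python3 -m jog '{"fingers":[10,10],"translation":[[0.025,0,0],[0.025,0,0]],"angular":[[0,0,0],[0,0,0]]}'|grep -E "eef|ft_"
```

```text
eef_pos: [548.5, -13.4, 17.1]
ft_force: [0.2, -0.0, -1.8]
```

```bash
python3 -m jog '{"fingers":[10,10],"translation":[[0.025,0,0],[0.025,0,0]],"angular":[[0,0,0],[0,0,0]]}'|grep -E "eef|ft_"
```

```text
eef_pos: [548.8, -13.4, 17.0]
ft_force: [-1.6, -0.5, -1.6]
```

```bash
python3 -m jog '{"fingers":[10,10,10],"translation":[[0.025,0,0],[0.025,0,0],[0.025,0,0]],"angular":[[0,0,0],[0,0,0],[0,0,0]]}'|grep -E "time|eef|ft_"
```

```text
time: 8.8
eef_pos: [548.9, -13.4, 16.7]
ft_force: [-4.1, -0.9, -1.2]
```

```bash
python3 -m jog '{"fingers":[10,10,10,10],"translation":[[0.02,0,0],[0.02,0,0],[0.02,0,0],[0.02,0,0]],"angular":[[0,0,0],[0,0,0],[0,0,0],[0,0,0]]}'|grep -E "time|eef|ft_"
```

```text
time: 9.2
eef_pos: [548.9, -13.3, 16.6]
ft_force: [-5.4, 0.4, -0.2]
```

```bash
python3 -m jog '{"fingers":[10,10,10],"translation":[[-0.08,0.04,0],[-0.08,0.04,0],[-0.08,0.04,0]],"angular":[[0,0,0],[0,0,0],[0,0,0]]}'|grep -E "time|eef|ft_";  python3 -m jog '{"fingers":[10,10,10,10,10],"translation":[[0,0,0.15],[0,0,0.35],[0,0,0.55],[0,0,0.7],[0,0,0.7]],"angular":[[0,0,0],[0,0,0],[0,0,0],[0,0,0],[0,0,0]]}'|grep -E "time|eef|ft_"
```

```text
time: 9.5
eef_pos: [547.1, -13.4, 15.6]
ft_force: [-0.7, 0.5, -0.6]
time: 10.0
eef_pos: [546.9, 8.5, 15.6]
ft_force: [-0.3, -0.4, -1.7]
```

```bash
python3 -m jog '{"fingers":[10,10,10,10,10],"translation":[[0,0,0.15],[0,0,0.3],[0,0,0.5],[0,0,0.6],[0,0,0.6]],"angular":[[0,0,0],[0,0,0],[0,0,0],[0,0,0],[0,0,0]]}'|grep -E "time|eef|ft_"
python3 - <<'E'
from h import *
for n in('top','scene'): 
    cv2.imwrite(f'pics/g_{n}.png',viewer.grab_frame(n)[:,:,::-1])
f=lambda im:cv2.resize(im,None,fx=6,fy=6,interpolation=cv2.INTER_CUBIC)
cv2.imwrite('pics/g1.png',np.vstack([f(cv2.imread('pics/g_top.png')[160:210,230:350]),f(cv2.imread('pics/g_scene.png')[235:285,230:350])]))
E
```

```text
time: 10.5
eef_pos: [546.6, 27.0, 15.6]
ft_force: [-0.3, 0.3, -0.9]
```

View pics/g1.png

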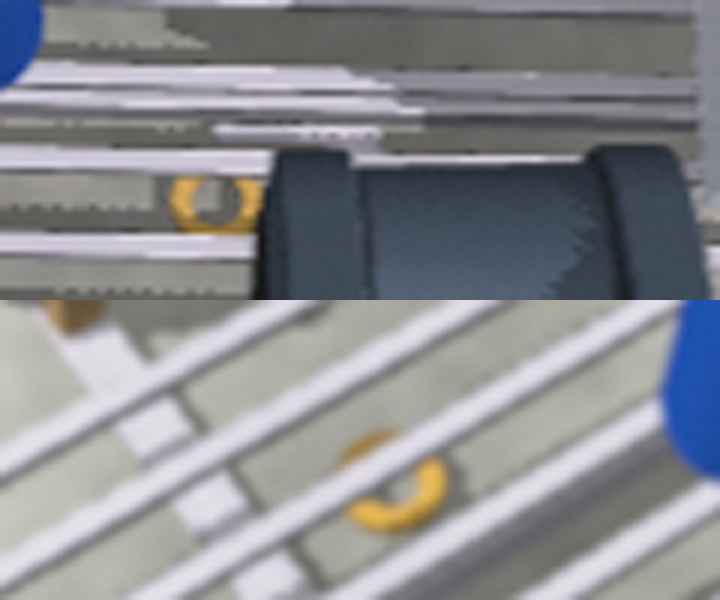

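Top view: the hook is seen behind the washer at rows 125–140, with its end at col 215, level with the washer centre. The washer hasn't moved, so I'll sweep the rest.

```bash
python3 -m jog '{"fingers":[10,10,10,10,10],"translation":[[0,0,0.15],[0,0,0.35],[0,0,0.55],[0,0,0.73],[0,0,0.73]],"angular":[[0,0,0],[0,0,0],[0,0,0],[0,0,0],[0,0,0]]}'|grep -E "time|eef|ft_"
python3 - <<'E'
from h import *
for n in('top','scene'): 
    cv2.imwrite(f'pics/i_{n}.png',viewer.grab_frame(n)[:,:,::-1])
f=lambda im:cv2.resize(im,None,fx=6,fy=6,interpolation=cv2.INTER_CUBIC)
cv2.imwrite('pics/i1.png',np.vstack([f(cv2.imread('pics/i_top.png')[160:210,230:350]),f(cv2.imread('pics/i_scene.png')[235:285,230:350])]))
E
```

```text
time: 11.1
eef_pos: [546.3, 49.2, 15.7]
ft_force: [-0.9, 0.1, -1.2]
```

View pics/i1.png

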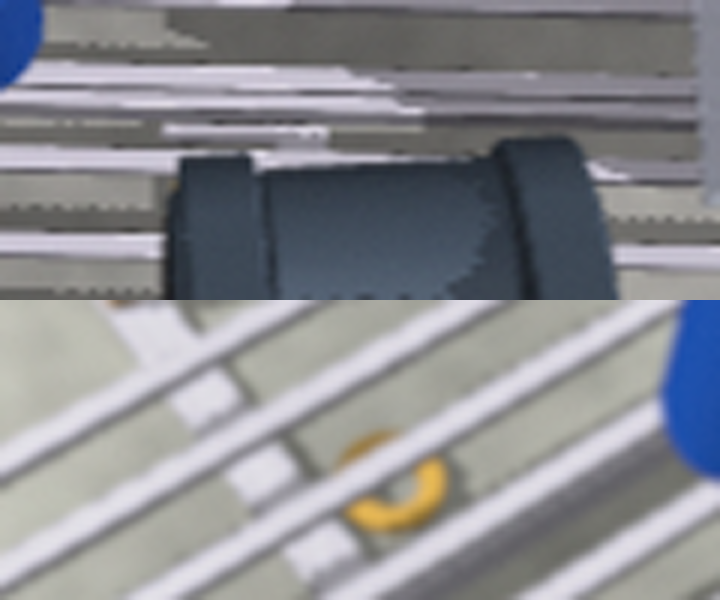

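```bash
python3 -m jog '{"fingers":[10,10,10,10,10,10,10,10,10,10,10,10],"translation":[[-0.1,0.02,0],[-0.25,0.02,0],[-0.45,0.02,0],[-0.7,0.02,0],[-0.95,0.02,0],[-1.2,0.02,0],[-1.5,0.02,0],[-1.8,0.02,0],[-2.1,0.02,0],[-2.4,0.02,0],[-2.6,0.02,0],[-2.7,0.02,0]],"angular":[[0,0,0],[0,0,0],[0,0,0],[0,0,0],[0,0,0],[0,0,0],[0,0,0],[0,0,0],[0,0,0],[0,0,0],[0,0,0],[0,0,0]]}'|grep -E "time|eef|ft_"
python3 - <<'E'
from h import *
for n in('top','scene'): 
    cv2.imwrite(f'pics/j_{n}.png',viewer.grab_frame(n)[:,:,::-1])
f=lambda im:cv2.resize(im,None,fx=4.5,fy=4.5,interpolation=cv2.INTER_CUBIC)
cv2.imwrite('pics/j1.png',f(cv2.imread('pics/j_scene.png')[190:290,200:350]))
E
```

```text
time: 12.4
eef_pos: [464.6, 47.4, 15.4]
ft_force: [0.3, -0.1, -2.3]
```

View pics/j1.png

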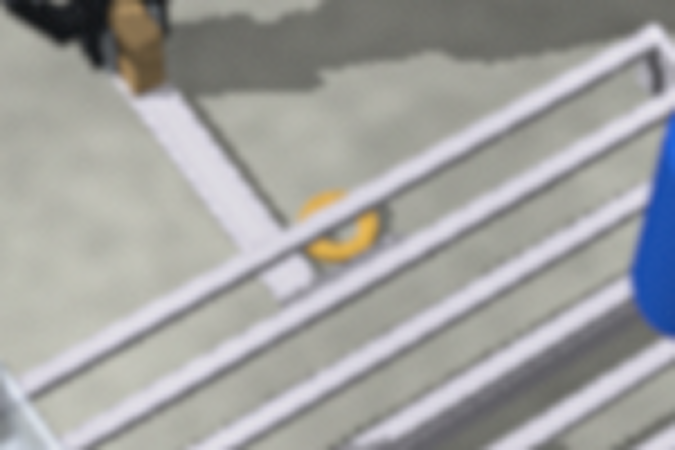

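The washer is riding in the hook under the front slat, so I'll keep dragging.

```bash
python3 -m jog '{"fingers":[10,10,10,10,10,10,10,10,10,10,10,10],"translation":[[-0.1,0.01,0],[-0.25,0.01,0],[-0.45,0.01,0],[-0.7,0.01,0],[-0.95,0.01,0],[-1.2,0.01,0],[-1.5,0.01,0],[-1.8,0.01,0],[-2.1,0.01,0],[-2.3,0.01,0],[-2.45,0.01,0],[-2.45,0.01,0]],"angular":[[0,0,0],[0,0,0],[0,0,0],[0,0,0],[0,0,0],[0,0,0],[0,0,0],[0,0,0],[0,0,0],[0,0,0],[0,0,0],[0,0,0]]}'|grep -E "time|eef|ft_"
python3 - <<'E'
from h import *
for n in('top','scene'): 
    cv2.imwrite(f'pics/k_{n}.png',viewer.grab_frame(n)[:,:,::-1])
f=lambda im:cv2.resize(im,None,fx=4.5,fy=4.5,interpolation=cv2.INTER_CUBIC)
cv2.imwrite('pics/k1.png',f(cv2.imread('pics/k_scene.png')[150:270,180:340]))
im=cv2.imread('pics/k_scene.png'); m=cv2.inRange(cv2.cvtColor(im,cv2.COLOR_BGR2HSV),(12,120,80),(28,255,255)); k,l,s,c=cv2.connectedComponentsWithStats(m)
S=lambda p:R.from_euler('z',-.009).apply(p-np.array([613.8,23,0]))
for i in range(1,k):
    if s[i,4]>8: print(s[i],c[i],S(onz('scene',c[i],6)))
E
```

```text
time: 13.7
eef_pos: [390.6, 46.3, 15.4]
ft_force: [0.1, -0.2, -1.1]
[  0  18  72  31 349] [26.13467049 34.51289398] [-1083.03925037  -177.29848073     6.        ]
[37 32 17  6 29] [45.51724138 34.82758621] [-1048.2924297   -126.07537864     6.        ]
[249 211  16  13 119] [256.20168067 216.94957983] [-79.55253236  60.63181974   6.        ]
```

View pics/k1.png

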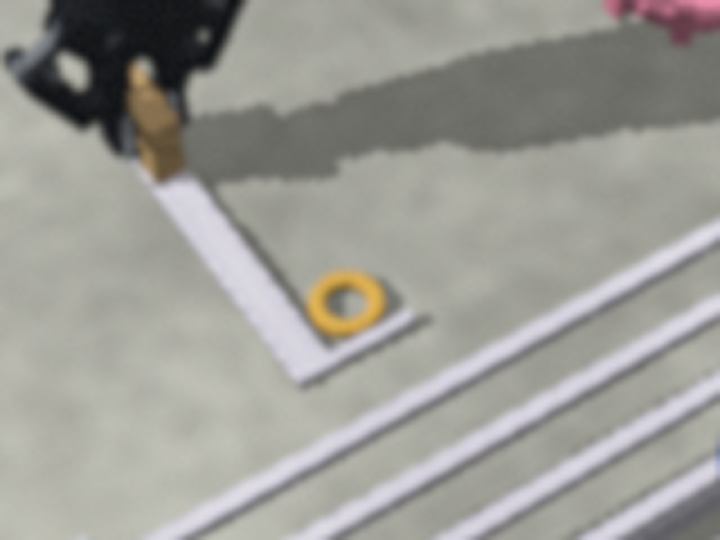

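```bash
python3 -m jog '{"fingers":[10,10,10],"translation":[[0,0.03,0],[0,0.05,0],[0,0.05,0]],"angular":[[0,0,0],[0,0,0],[0,0,0]]}'|grep -E "time|eef|ft_"
```

```text
time: 14.1
eef_pos: [391.7, 46.4, 13.9]
ft_force: [0.0, -1.0, 0.1]
```

```bash
python3 -m jog '{"fingers":[10,10,10],"translation":[[0,0.02,0],[0,0.03,0],[0,0.03,0]],"angular":[[0,0,0],[0,0,0],[0,0,0]]}'|grep -E "time|eef|ft_"
```

```text
time: 14.4
eef_pos: [391.7, 46.4, 13.8]
ft_force: [-5.1, -0.6, 19.3]
```

```bash
python3 -m jog '{"fingers":[10,21,24,30,40,60,60,60],"translation":[[0,-0.02,0],[0,-0.02,0],[0,-0.02,0],[0,-0.02,0],[0,-0.02,0],[0,-0.02,0],[0,-0.02,0],[0,-0.02,0]],"angular":[[0,0,0],[0,0,0],[0,0,0],[0,0,0],[0,0,0],[0,0,0],[0,0,0],[0,0,0]]}'; python3 -m jog '{"fingers":[60,60,60,60,60,60],"translation":[[0,-0.3,0],[0,-1,0],[0,-2,0],[0,-3,0],[0,-4,0],[0,-4,0]],"angular":[[0,0,0],[0,0,0],[0,0,0],[0,0,0],[0,0,0],[0,0,0]]}';python3 - <<'E'
from h import *
import pickle
pickle.dump(viewer.camera_model('wrist'),open('pics/l_w.pkl','wb'))
for n in('wrist','scene','top'): 
    cv2.imwrite(f'pics/l_{n}.png',viewer.grab_frame(n)[:,:,::-1])
f=lambda im:cv2.resize(im,None,fx=4,fy=4,interpolation=cv2.INTER_CUBIC)
cv2.imwrite('pics/l1.png',f(cv2.imread('pics/l_scene.png')[130:270,160:340]))
E
```

```text
time: 15.2
eef_pos: [391.7, 46.4, 14.4]
tcp_rot: [0.707, -0.707, -0.004, 0.006]
ft_force: [0.0, 0.6, -1.1]
width: 59.7
time: 15.8
eef_pos: [394.3, 46.5, 138.3]
tcp_rot: [0.708, -0.706, -0.006, 0.004]
ft_force: [0.5, -0.1, 0.4]
width: 59.6
```

View pics/l1.png

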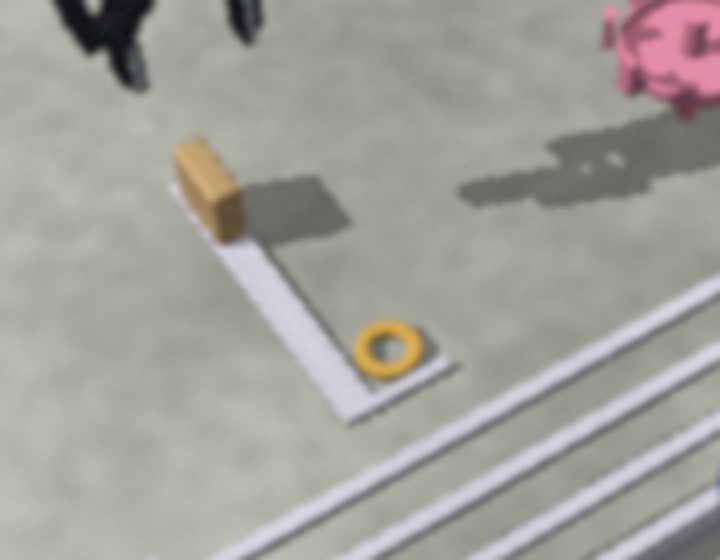

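View pics/l_wrist.png

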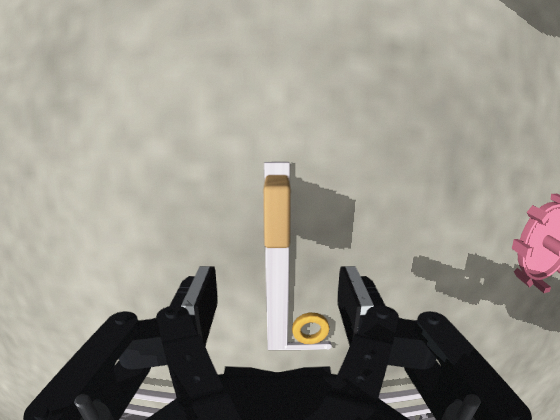

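View pics/l_top.png

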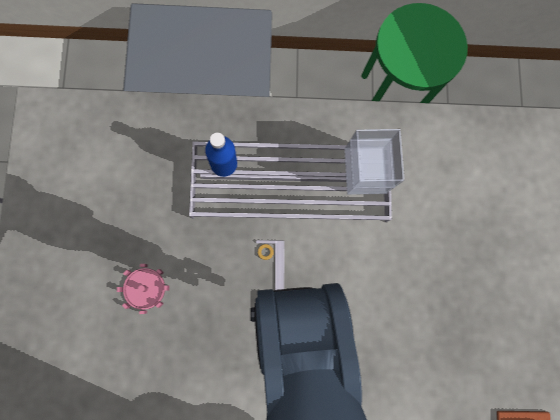

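The pictures show the probe flat and released, the washer in the hook in front of the shelf, and the bystanders where they were. After a short settle and a numeric check, I'll hand in.

```bash
python3 -m jog '{"fingers":[60,60,60],"translation":[[0,-0.2,0],[0,-0.2,0],[0,-0.2,0]],"angular":[[0,0,0],[0,0,0],[0,0,0]]}'
python3 - <<'E'
from h import *
a=cv2.imread('pics/a_top.png').astype(int); b=viewer.grab_frame('top')[:,:,::-1].astype(int)
S=lambda p:R.from_euler('z',-.009).apply(p-np.array([613.8,23,0]))
hsv=cv2.cvtColor(b.astype(np.uint8),cv2.COLOR_BGR2HSV); m=cv2.inRange(hsv,(12,120,80),(28,255,255)); k,l,s,c=cv2.connectedComponentsWithStats(m)
for i in range(1,k):
    if 20<s[i,4]<200: print('washer?',S(onz('top',c[i],8)).round(1))
for nm,(u0,u1,v0,v1) in dict(bins=(345,405,125,195),det=(203,240,130,178),wheel=(115,170,262,315)).items(): print(nm,abs(a-b)[v0:v1,u0:u1].mean())
print('hook corner',S(onz('top',(284,241),6)).round(1))
ticket.sign_off()
E
```

```text
time: 16.25
eef_pos: [391.7, 46.2, 140.0]
tcp_rot: [0.707, -0.707, -0.004, 0.007]
ft_force: [-0.7, 0.1, 0.8]
width: 60.1
washer? [-82.2  61.5   8. ]
bins 8.050476190476191
det 5.8993993993994
wheel 11.041623785020011
hook corner [-54.   14.1   6. ]
the job is handed in; nothing more can be done
```

Run:
```python
import cv2,numpy as np
a=cv2.imread('pics/a_top.png');b=cv2.imread('pics/l_top.png')
for nm,(u0,u1,v0,v1) in dict(bins=(345,405,125,195),det=(203,240,130,178),wheel=(115,170,262,315),floor=(450,500,250,300)).items():
    A=cv2.cvtColor(a[v0:v1,u0:u1],6).astype(np.float32);B=cv2.cvtColor(b[v0:v1,u0:u1],6).astype(np.float32)
    print(nm,abs(A-B).mean(),cv2.phaseCorrelate(A,B))
```

```text
bins 7.987619 ((0.045757469439514864, -0.0047911346766227325), 0.9782246280599524)
det 5.5033784 ((-0.013500704709731082, 0.01665376129206564), 1.0033832446982462)
wheel 10.830874 ((0.0163657196235647, 0.03867648994065931), 0.848886235407841)
floor 7.7636 ((-0.212258262576281, 0.25534623295004266), 1.062729723739624)
```

The washer is out in front of the shelf, dragged with the probe, and the probe lies flat on the worktop, let go. I handed the job in at about 16.3 s of the 53 s allowed; sign-off gives no verdict.

- **Stop bar:** I felt the bar with the probe's end about 105 mm behind the shelf's front edge. It rested there for about 0.7 s, and the contact forces I read were about 1.6 to 5.4 N. I then backed off 2 mm before sweeping.
- **Sweep and drag:** The hook went behind the washer without moving it, then dragged it out between hook and strip. The fingers held only the handle.
- **Setting down:** I pressed the probe onto the worktop slightly harder than intended, about 19 N read at the wrist. That load was on the table, not on the shelf.
- **Last checks:** The washer's centre is about 82 mm in front of the shelf edge and the hook end about 54 mm in front. The gripper is open and about 125 mm above where it let go, touching nothing.
- **Bystanders:** In the overhead picture, matched against the first one, the bins, bottle and peg wheel shifted by less than 0.1 pixel, well under 1 mm. The plain brightness differences of 6 to 11 levels are close to the 8 seen on bare worktop, so they don't indicate movement.

The two cameras disagreed by about 3 mm on where the washer lay at the start. That was within the clearance, and no check failed.

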